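# Scoop up the gauge ball and turn it towards the dial gauge

## Task

Without touching the polished ball with the gripper, take the dished scoop by its upright grip, slide it along the table under the ball, which the stop's bar holds back, until the ball drops into the dish, and draw it back out. Lift it a good 10 cm still pointing the way it was pushed, then up there turn it a quarter turn towards the side of the stop where the nearby dial gauge stands, keeping it level and the ball in the middle of the dish. Finish while still holding the scoop up there, level and motionless with the ball centred; leave the dial gauge and the tin beside the stop where they stand.

Things in the scene. Friction and masses are not known exactly. Their poses are not given: they have to be found in the camera images.
- scoop: Loose aluminium scoop with an upright wooden grip, about 0.2 kg. Origin: underside, below the dish's centre; +x out of the open mouth, +y left, +z up. Overall x -91 to +48 mm, y +-29 mm. The dish is a shallow cone (12 degrees) round the origin, 49 mm across, 5 mm deep; its edge is 7 mm above the underside. Walls 18 mm high at both sides (x -28 to +24 mm, 52 mm apart inside) and at the back.
- scoop_grip (a point): Point to grip: on the axis of the upright wooden grip, 75 mm behind the scoop's origin (x = -75 mm) and 55 mm above its underside. The grip is a block 30 mm long in x, 20 mm wide in y, from 6 to 80 mm above the underside. Axes as the scoop's.
- scoop_seat (a point): Where the ball's centre lies when the ball rests in the middle of the dish: 17 mm above the scoop's origin. Axes as the scoop's.
- gauge_ball_center (a point): Centre of the loose polished steel ball, 30 mm across, about 0.11 kg, slippery; it rests on the table in front of the stop's bar, between the cheeks, and rolls easily.
- ball_stop: Ball stop, fixed: a steel bar across two wooden cheeks, no floor. Origin: on the table below the middle of the bar's near face; +x is the way to push the scoop, from the open side to the bar, +y left. Bar x 0 to 12 mm, 10 to 30 mm above the table: the scoop's ramp and dish edge pass under it, ball and 18 mm walls do not. Cheeks 92 mm apart inside, 120 outside, 36 high, x -48 to +18 mm.
- dial_gauge: Loose round dial gauge on a small foot, 30x61x70 mm, the one near the stop (another stands far off at the back); origin under its foot. It stands some 15 cm to the left (+y of the stop) or right (-y) of the stop: that side decides which way to turn. Not to be moved.
- grease_tin: Loose round tin, 69 mm across, 47 mm high, origin under its middle, about 15 cm from the stop's middle on the side away from the dial gauge. Not to be moved.
- scoop_lip (a point): Middle of the scoop's front lip, 48 mm ahead of its origin, at its underside; the lip is 1.5 mm thick and lies on the table when the scoop stands. Behind it a ramp rises over 24 mm to the dish's 7 mm high edge; beside the ramp the walls are only 7 mm high. Axes as the scoop's.
Things that resemble listed ones, but are neither listed nor needed, are in the scene too. There is more than one size of the ball_stop; the one meant has the size given above.

How it is judged:
On the way, in this order (a step that is already met when the one before it is completed fails the run):
1. the ball lies in the dish of the level scoop, the scoop low on the table (distance between gauge_ball_center and scoop_seat below 0.012 m and height (world z) of scoop below 0.05 m and angle between scoop's own z axis and vertical below 0.2 rad), for 0.2 s.
2. the scoop is lifted at least 8 cm off the table with the ball in the dish, still pointing the way it was pushed (within 17 degrees) (distance between gauge_ball_center and scoop_seat below 0.012 m and height (world z) of scoop above 0.08 m and angle between the x axis of scoop and the x axis of ball_stop, either way round below 0.3 rad), for 0.1 s.
At the end, for the whole second after the job is handed in: Scoop held still by the gripper over 8 cm up, resting on nothing, level within 6 degrees, turned 90 +-10 degrees from the pushing direction to the dial gauge's side; ball within 10 mm of the dish's middle; gauge and tin within 3 cm of their places (distance between gauge_ball_center and scoop_seat below 0.01 m and height (world z) of scoop above 0.08 m and angle between the x axis of scoop and the y axis of ball_stop, either way round below 0.17 rad and x of dial_gauge in the frame of scoop above -0.07 m and angle between scoop's own z axis and vertical below 0.1 rad and linear speed of scoop below 0.03 m/s and angular speed of scoop below 0.2 rad/s and contact force between the fingers and scoop above 2 N and contact force between scoop and ball_stop below 0.1 N and contact force between scoop and dial_gauge below 0.1 N and contact force between scoop and grease_tin below 0.1 N and distance of each of dial_gauge, grease_tin from where it was at the start of the episode below 0.03 m); the arm keeps its last pose, push and grip.
It fails at once if the gripper touches the ball (contact force between the fingers and gauge_ball above 0.3 N).
It fails at once if the ball leaves the middle of the dish (by more than 15 mm) while in the air (height (world z) of gauge_ball_center above 0.09 m and not (distance between gauge_ball_center and scoop_seat below 0.015 m)).
It fails at once if the scoop is tipped by more than 0.2 rad while the ball is in the air (height (world z) of gauge_ball_center above 0.09 m and angle between scoop's own z axis and vertical above 0.2 rad).
It fails at once if the dial gauge or the tin is knocked away by more than 3 cm (distance of any of dial_gauge, grease_tin from where it was at the start of the episode above 0.03 m).
It also fails if it takes over 54 s, if anything falls off the work surface, if the arm or the gripper's body presses on something with over 40 N, if the wrist force passes 120 N, or if a joint passes its speed limit or range.

## Robot

A 6-joint arm with a two-finger parallel gripper is mounted at the origin on a cart in front of the work surface, level with it; the furniture and walls round the work are solid. World frame = base frame: x ahead of the robot, y to its left, z up, the work surface at z = 0. Lengths are in m, angles in rad, forces in N, time in s.
With the tool pointing down it reaches from about 0.35 to 0.85 m from the base axis. Payload 8.1 kg.
Tool frame: the origin (TCP) lies between the finger pads; the fingertips stand 14 mm ahead of it and the grasp point (between the pads) lies 5 mm behind it (robot.tcp_to_tips is the z of the fingertips in the tool frame, in m); z points along the fingers, y is the line along which they close (so a half turn about z gives the same grasp; the last joint's range is limited). The gripper opens to 93 mm and grips with 3 to 60 N. Pads are 15 mm wide; open, the fingers measure 128 mm over their backs; the gripper's body (75 mm by 188 mm) begins 65 mm behind the grasp point.
Start: joints at [1.024, 0.13, 1.488, -0, 1.523, -0.085], TCP at [0.267, 0.537, 0.233] pointing down, gripper open.
Joint ranges: [-2.96, 2.96], [-0.89, 2.26], [0.02, 2.5], [-1.34, 4.48], [0, 2.73], [-2.66, 2.66]. Speed limits (rad/s): [2.39, 2.39, 2.79, 3.14, 3.14, 3.14].

## Interface

Orientations are given as a rotation vector (axis times angle).
In Python, from plant import sensors, read_camera, robot gives the robot as it stands.
- The arm moves only by the tool advance, called after "Emit:" as name(argument=value, ...) on one line, values as JSON. Schema: {"type":"object","properties":{"motion":{"type":"string"},"grip_n":{"type":"number"},"only":{"type":"string"},"quiet":{"type":"boolean"},"lines":{"type":"string"}},"required":["motion"],"additionalProperties":false}. motion is a string of 1 to 20 rows, parted by semicolons, with the numbers parted by commas; each row has 5 numbers: the finger opening in m, then dx, dy, dz in shares of the most that a row can go, 1 being 50 mm, then a turn about the tool's z in fractions of the full range, 1 being pi rad; each row shifts and turns the commanded pose from where the row before left it, along the tool's axes as they then stand; what a row does not reach is not made up. A row lasts 1/10 s, in which the tool goes at most 0.05 m and 0.15 rad, less where a joint would pass 70% of its speed; a pose out of reach is approached as far as the arm can. The fingers move at their own pace and stop on an object; grip_n is the grip in N (left out, the last holds). Time passes only in rows, so rows that do not move let the fingers close. The tool returns the time, the measured TCP pose, the force, the opening and the grip force at its end. only (a regular expression) keeps the lines of the reply that match it, lines (a string "A,B") keeps lines A to B, and quiet returns only ok. Shift and turn numbers lie between -1 and 1, and a call with a number outside is refused. Input that does not fit is refused with a message, and nothing moves.
- sensors.read_state(): the state, without advancing time (a new reading comes with each control period).
- read_camera(name): name is "scene" or "top" or "wrist"; returns a dict with "image" (384x512x3 uint8, red, green, blue), "depth" (384x512 float32, m along the optical axis (not along the pixel's ray), 0 where there is no reading), "fx", "fy", "cx", "cy" (pixels), "R" (3x3) and "t" (3): a world point X has camera coordinates R X + t. Camera axes: x right, y down, z forward; pixel columns grow to the right and rows downward; lengths in m; the calibration is good to about 2 mm. A picture is of the moment at which its call begins.
- robot.close_job(): hands the job in; it is judged then, once.
The state is a dict: "t": time; "q": joint angles; "dq": joint speeds; "joint_torque": joint torques, N m; "tool_pos": TCP position; "orientation": TCP orientation; "force": force on the tool from outside, world axes, zero at the start; "wrist_torque": the same for the moment, N m; "opening": finger opening in m; "gripper_force": force on a finger pad.
Only numpy, scipy, OpenCV 4.12 (cv2) and the standard library are available. Lean on these libraries where they do the work, as an engineer would, in place of code of your own. Each camera call takes 0.05 s, during which the arm holds its last target. There are 200 camera calls.

## Working session

There is one attempt and no reset: what is moved stays moved. The work goes in short steps, Python scripts to look and compute and a tool call to move; the robot and the scene stay as the last step left them, time stands still between calls to the robot, and variables do not carry over. Pictures are saved under pics/ and viewed, at most 10 in all, crops included, and the job is handed in when it is done.

```bash
ls; mkdir -p pics
```

Run:
```python
from plant import sensors, read_camera, robot
import numpy as np, cv2
for n in ["top","scene"]:
    c=read_camera(n); np.savez(f"{n}0.npz",**c)
    cv2.imwrite(f"pics/{n}0.png",cv2.resize(c["image"][:,:,::-1],(768,576)))
    print(n,c["fx"],c["cx"],c["cy"],c["R"].round(3).tolist(),c["t"])
s=sensors.read_state(); print(s)
```

```text
pics
top 458.9333128343705 251.17998317635622 195.3511070471735 [[0.002, -1.0, -0.008], [-0.981, -0.001, -0.195], [0.195, 0.008, -0.981]] [0.00393483 0.56860059 1.54101102]
scene 361.9687981775474 257.5080575982523 194.47078328003104 [[0.84, -0.542, -0.001], [-0.297, -0.459, -0.837], [0.453, 0.704, -0.547]] [-0.48090415  0.21886372  1.01301794]
{'t': 0.1, 'q': array([ 1.02360037e+00,  1.31109054e-01,  1.48914319e+00, -4.94673577e-05,
        1.52298755e+00, -8.54069562e-02]), 'dq': array([-1.27285308e-03, -3.12910176e-03, -2.95650309e-03,  9.42897110e-05,
       -4.22234878e-04,  6.40771824e-04]), 'joint_torque': array([ 9.23715634e-04, -5.61343074e+01, -4.93097484e+01,  7.70127238e-02,
        2.91457964e-02, -4.58720183e-05]), 'tool_pos': array([0.26708053, 0.53674448, 0.23169326]), 'orientation': array([-7.18837982e-01, -3.05776818e+00,  2.48275141e-03]), 'force': array([-0.60767559, -0.44628767, -0.47747834]), 'wrist_torque': array([0.0493567 , 0.03356964, 0.02807022]), 'gripper_force': 0.0, 'opening': 0.09294180979024474}
```

View pics/top0.png

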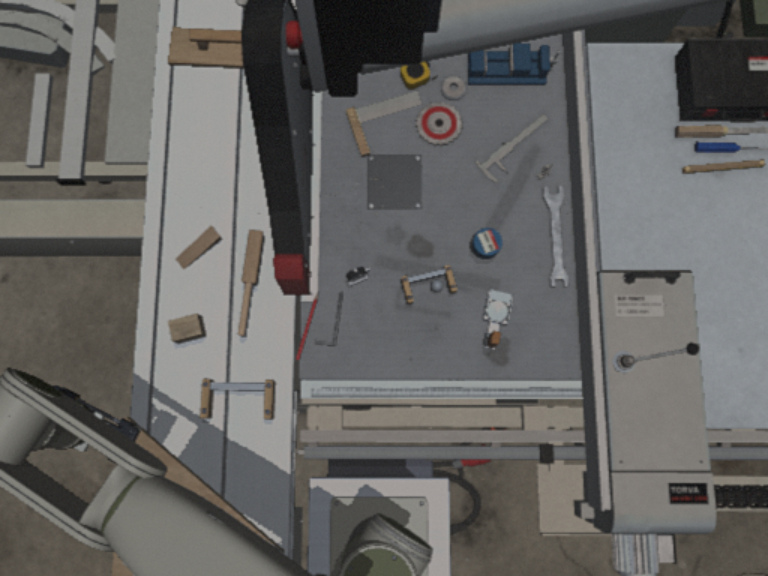

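View pics/scene0.png

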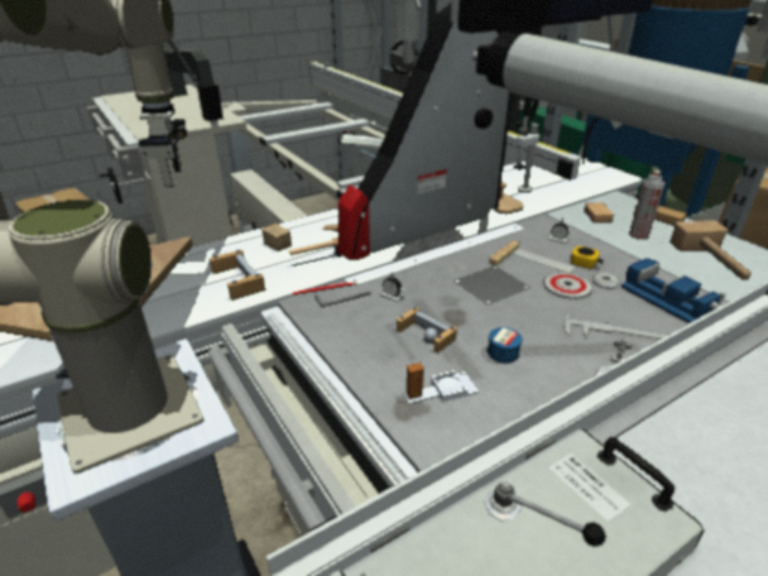

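The top view shows the stop at (430,280), with the ball at (437,285). The dial gauge is at (357,273), on the left (+y), and the tin is at (487,242). The scoop is at (497,305), with its grip at (492,340).

Create h.py:
```python
from plant import sensors, read_camera, robot
import numpy as np, cv2
from scipy.spatial.transform import Rotation as Ro
def grab(n):
    return read_camera(n)
def cloud(c):
    d=c["depth"];v,u=np.mgrid[:d.shape[0],:d.shape[1]]
    P=np.stack([(u-c["cx"])/c["fx"]*d,(v-c["cy"])/c["fy"]*d,d],-1)
    return (P-c["t"])@c["R"]
def onz(c,u,v,z):
    r=np.array([(u-c["cx"])/c["fx"],(v-c["cy"])/c["fy"],1])@c["R"]; o=-c["t"]@c["R"]
    return o+r*(z-o[2])/r[2]
def proj(c,X):
    p=c["R"]@np.asarray(X)+c["t"]; return c["fx"]*p[0]/p[2]+c["cx"],c["fy"]*p[1]/p[2]+c["cy"]
def st():
    s=sensors.read_state(); return s["tool_pos"],Ro.from_rotvec(s["orientation"]).as_matrix(),s
```

Run:
```python
from h import *
c=dict(np.load("top0.npz"))
for n,u,v,z in [("stopbar L",411,277,.03),("bar R",447,270,.03),("ball",437,285,.02),("gauge",357,273,.03),("tin",487,242,.047),("dish",497,308,.01),("griptop",493,338,.08),("rail",450,388,0),("railR",590,300,0),("redL",290,275,0.1)]:
    print(n,onz(c,u/1.5,v/1.5,z).round(3), cloud(c)[int(v/1.5),int(u/1.5)].round(3))
p,R,s=st();print(p,R.round(3))
```

```text
stopbar L [ 0.613 -0.076  0.03 ] [ 0.619 -0.077  0.013]
bar R [ 0.63  -0.162  0.03 ] [ 0.629 -0.161  0.031]
ball [ 0.595 -0.138  0.02 ] [ 0.593 -0.136  0.031]
gauge [0.622 0.052 0.03 ] [0.616 0.051 0.056]
tin [ 0.694 -0.256  0.047] [ 0.694 -0.253  0.049]
dish [ 0.542 -0.28   0.01 ] [ 0.545 -0.282 -0.003]
griptop [ 0.461 -0.257  0.08 ] [ 0.462 -0.255  0.081]
rail [ 0.354 -0.166  0.   ] [ 0.357 -0.168 -0.013]
railR [ 0.563 -0.505  0.   ] [ 0.544 -0.473  0.1  ]
redL [0.601 0.201 0.1  ] [0.578 0.188 0.206]
[0.26708053 0.53674448 0.23169326] [[-0.895  0.446 -0.001]
 [ 0.446  0.895 -0.001]
 [ 0.    -0.002 -1.   ]]
```

Careful with the scale: shifts go in shares of 50 mm and turns go in shares of pi rad. That gives: -0.031 m is -0.62, -0.028 m is -0.56.

Emit:
advance(motion="0.093,-0.3,-0.34,-0.08,0;0.093,-0.56,-0.62,-0.14,0;0.093,-0.56,-0.62,-0.14,0;0.093,-0.56,-0.62,-0.14,0;0.093,-0.56,-0.62,-0.14,0;0.093,-0.56,-0.62,-0.14,0;0.093,-0.56,-0.62,-0.14,0;0.093,-0.56,-0.62,-0.14,0;0.093,-0.56,-0.62,-0.14,0;0.093,-0.56,-0.62,-0.14,0;0.093,-0.56,-0.62,-0.14,0;0.093,-0.56,-0.62,-0.14,0;0.093,-0.56,-0.62,-0.14,0;0.093,-0.56,-0.62,-0.14,0;0.093,-0.56,-0.62,-0.14,0;0.093,-0.56,-0.62,-0.14,0;0.093,-0.56,-0.62,-0.14,0;0.093,-0.3,-0.34,-0.08,0")

```text
t: 1.9
tool_pos: [0.4592, -0.1532, 0.3524]
orientation: [-0.722, -3.057, 0.001]
force: [0.1, 1.1, -0.0]
opening: 0.093
gripper_force: 0.0
```

Emit:
advance(motion="0.093,0,0,0,0.0442;0.093,0,0,0,0.0442;0.093,0,0,0,0.0442;0.093,0,0,0,0.0442;0.093,0,0,0,0.0442;0.093,0,0,0,0.0442;0.093,0,0,0,0.0442;0.093,0,0,0,0.0442;0.093,0,0,0,0.0442;0.093,0,0,0,0.0442;0.093,0,0,0,0;0.093,0,0,0,0")

```text
t: 3.1
tool_pos: [0.459, -0.1502, 0.3523]
orientation: [-2.506, -1.893, 0.0]
force: [-1.0, -0.1, -0.5]
opening: 0.093
gripper_force: 0.0
```

Run:
```python
from h import *
c=grab("wrist"); np.savez("w1.npz",**c)
cv2.imwrite("pics/w1.png",cv2.resize(c["image"][:,:,::-1],(768,576)))
print(c["fx"],c["R"].round(3).tolist(),-c["t"]@c["R"])
p,R,s=st();print(p,R.round(3),s["q"])
```

```text
298.9837537966147 [[0.962, -0.274, -0.001], [-0.265, -0.929, 0.259], [-0.072, -0.249, -0.966]] [ 0.47785761 -0.08069892  0.50549246]
[ 0.45900245 -0.15027128  0.35238143] [[ 0.274  0.962 -0.   ]
 [ 0.962 -0.274  0.   ]
 [ 0.    -0.    -1.   ]] [-4.22562700e-01 -2.05170024e-01  1.59972911e+00 -4.77370584e-05
  1.74751479e+00 -1.45489895e-01]
```

View pics/w1.png

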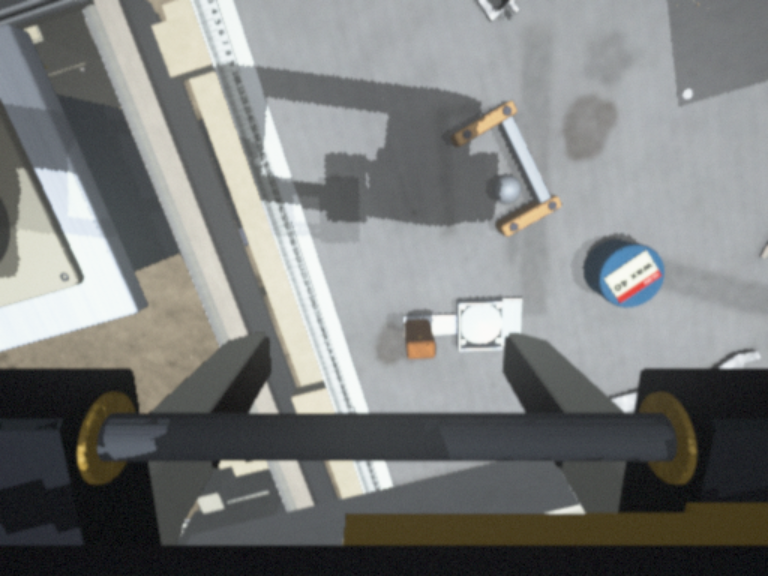

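The wrist view shows the stop at (510,170), the ball at (508,188), the dish at (481,323), the grip at (420,340) and the tin at (631,275). All of them can be measured from this view.

Create m.py:
```python
from h import *
def ang(P):
    (c,wh,a)=cv2.minAreaRect((P[:,:2]*1000).astype(np.float32)); return np.round(c,1),np.round(wh,1),round(a,1)
def sel(W,x0,x1,y0,y1,z0,z1):
    m=(W[...,0]>x0)&(W[...,0]<x1)&(W[...,1]>y0)&(W[...,1]<y1)&(W[...,2]>z0)&(W[...,2]<z1); return W[m]
```

Run:
```python
from m import *
for f in ["w1","top0"]:
    c=dict(np.load(f+".npz")); W=cloud(c)
    print(f)
    t=sel(W,.5,.6,-.2,-.05,-.02,.008); print("table z",np.median(t[:,2]),t[:,2].std())
    g=sel(W,.4,.52,-.32,-.2,.07,.1); print("grip",len(g),g.mean(0),ang(g) )
    k=sel(W,.53,.7,-.21,-.03,.033,.042); print("cheeks",len(k),ang(k)); 
    L=k[k[:,1]>-.11];Rr=k[k[:,1]<-.14]; print(len(L),L.mean(0),ang(L),len(Rr),Rr.mean(0),ang(Rr))
    b=sel(W,.54,.62,-.16,-.1,.016,.034); print("ball",len(b),b.mean(0),b[b[:,2].argmax()] )
    s=sel(W,.48,.62,-.34,-.2,.013,.025); print("scoopwalls",len(s),ang(s))
    s=sel(W,.48,.62,-.34,-.2,.004,.025); print("scoop",len(s),ang(s))
    t=sel(W,.6,.8,-.32,-.18,.04,.055); print("tin",ang(t))
    t=sel(W,.55,.7,0,.1,.02,.1); print("gauge",len(t), t.mean(0))
    r=sel(W,.3,.44,-.3,-.05,-.1,.15); print("rail maxz",r[:,2].max(), [ (round(x,2),round(float(np.median(r[abs(r[:,0]-x)<.008][:,2])),3)) for x in np.arange(.31,.44,.02) if (abs(r[:,0]-x)<.008).any()])
```

Run:
```python
from m import *
c=dict(np.load("w1.npz"))
a=c["image"][60:250,240:390,::-1]
cv2.imwrite("pics/w1c.png",cv2.resize(a,(600,760//1),interpolation=cv2.INTER_CUBIC)[:600])
```

```text
w1
table z 0.0008830845659525043 0.0009594620790588486
grip 260 [ 0.46186912 -0.25998386  0.0793568 ] (array([ 462.3, -261.6]), array([19.4, 29.4]), 75.3)
cheeks 736 (array([ 595.6, -116.8]), array([ 65.2, 119.1]), 14.1)
398 [ 0.58346109 -0.06536317  0.03494979] (array([588.9, -68. ]), array([44.7, 69.9]), 68.8) 338 [ 0.60892345 -0.1676011   0.0350151 ] (array([ 608.9, -167.8]), array([64.4, 13.5]), 13.9)
ball 510 [ 0.60259977 -0.12927523  0.02684874] [ 0.61721462 -0.15989472  0.03359587]
scoopwalls 214 (array([ 532.3, -278.7]), array([58.7, 51.4]), 76.8)
scoop 1340 (array([ 546. , -269.5]), array([123.5,  85. ]), 27.1)
tin (array([ 694.2, -256.1]), array([67.6, 67.5]), 16.7)
gauge 83 [0.6258807  0.03111778 0.03050686]
rail maxz 0.004226882815724186 [(np.float64(0.33), -0.012), (np.float64(0.35), -0.011), (np.float64(0.37), -0.012), (np.float64(0.39), 0.001), (np.float64(0.41), 0.001), (np.float64(0.43), 0.001)]
top0
table z 0.00015337224575441368 0.003557785623631893
grip 52 [ 0.46266549 -0.26273605  0.07841793] (array([ 462.3, -262.5]), array([20.7, 27.8]), 87.4)
cheeks 103 (array([ 596.2, -117.7]), array([ 64.6, 119.6]), 14.1)
56 [ 0.59105638 -0.07154769  0.03571853] (array([586.4, -83. ]), array([59.1, 54.2]), 4.8) 41 [ 0.61170404 -0.1679572   0.0363293 ] (array([ 607.3, -160.6]), array([64.5, 30.7]), 11.4)
ball 81 [ 0.60144696 -0.12971098  0.02633234] [ 0.61413251 -0.10778118  0.03384184]
scoopwalls 48 (array([ 521.7, -265.4]), array([ 70.2, 110.6]), 36.5)
scoop 391 (array([ 548.8, -269.2]), array([135. , 138.9]), 0.4)
tin (array([ 695.4, -257. ]), array([64.9, 67.6]), 89.6)
gauge 92 [0.61896554 0.05232469 0.04450794]
rail maxz 0.012960885982448914 [(np.float64(0.33), -0.014), (np.float64(0.35), -0.012), (np.float64(0.37), -0.012), (np.float64(0.39), 0.0), (np.float64(0.41), -0.001), (np.float64(0.43), -0.0)]
```

Scaled: 0.04 m is 0.8, -0.0152 m is -0.304, -0.038 rad / 3.1416 = -0.0121.

Emit:
advance(motion="0.093,-0.304,0.096,0.5,0;0.093,-0.304,0.096,0.7,0;0.093,-0.304,0.096,0.8,0;0.093,-0.304,0.096,0.8,0;0.093,-0.304,0.096,0.8,0;0.093,-0.304,0.096,0.8,0;0.093,-0.304,0.096,0.5,0;0.093,0,0,0,-0.0121;0.093,0,0,0,0;0.093,0,0,0,0")

```text
t: 4.15
tool_pos: [0.4622, -0.262, 0.1081]
orientation: [2.473, 1.936, 0.0]
force: [0.3, -0.3, -0.1]
opening: 0.0931
gripper_force: 0.0
```

Run:
```python
from m import *
p,R,s=st();print(p,R.round(3),np.degrees(np.arctan2(R[1,1],R[0,1])))
d=R.T@(np.array([.462,-.2615,.050])-p);print("to grasp",d)
c=dict(np.load("w1.npz"));W=cloud(c)
from scipy.optimize import least_squares
b=sel(W,.57,.625,-.15,-.115,.017,.034); b0=np.array([.595,-.133,.015])
a=np.radians(14.1);O=np.array([.6102,-.1131])
for _ in range(5):
    q=b[np.abs(np.linalg.norm(b-b0,axis=1)-.015)<.004]
    b0=least_squares(lambda x:np.linalg.norm(q-x,axis=1)-.015,b0,loss="soft_l1",f_scale=.001).x
d=b0[:2]-O
print("ball",b0,len(q),"local",d@[np.cos(a),np.sin(a)],d@[-np.sin(a),np.cos(a)])
```

```text
[ 0.46220103 -0.26195827  0.10809035] [[ 0.24   0.971  0.001]
 [ 0.971 -0.24  -0.   ]
 [-0.     0.001 -1.   ]] -13.888994207589802
to grasp [ 0.00040695 -0.00034273  0.05809007]
ball [ 0.59431107 -0.13620204  0.01559907] 276 local -0.02103823140193444 -0.01853523691283335
```

Scaled: 0.02 m is 0.4, 0.015 m is 0.3.

Emit:
advance(motion="0.07,0,0,0.3,0;0.07,0,0,0.4,0;0.06,0,0,0.3,0;0.05,0,0,0.16,0;0.04,0,0,0,0;0.035,0,0,0,0;0.02,0,0,0,0;0.02,0,0,0,0;0.02,0,0,0,0;0.02,0,0,0,0;0.02,0,0,0,0", grip_n=45)

```text
t: 5.25
tool_pos: [0.4625, -0.2623, 0.0505]
orientation: [2.473, 1.935, 0.001]
force: [0.1, 0.1, 4.9]
opening: 0.0295
gripper_force: 45.0
```

Run:
```python
from m import *
p,R,s=st();print(p,R.round(3),np.degrees(np.arctan2(R[1,1],R[0,1])),s["force"])
```

```text
[ 0.4625254  -0.26227274  0.05048194] [[ 0.241  0.971  0.001]
 [ 0.971 -0.241 -0.001]
 [-0.001  0.002 -1.   ]] -13.921992000303595 [0.05055854 0.11529579 4.90963547]
```

Scaled: 0.0098 m is 0.196, -0.0067 m is -0.134, -0.0815 rad / 3.1416 = -0.0259.

Emit:
advance(motion="0.02,0,0,-0.08,0;0.02,0.196,-0.134,0,0;0.02,0.196,-0.134,0,0;0.02,0.196,-0.134,0,0;0.02,0.196,-0.134,0,0;0.02,0.196,-0.134,0,0;0.02,0.196,-0.134,0,0;0.02,0.196,-0.134,0,0;0.02,0.196,-0.134,0,0;0.02,0,0,0,-0.0259;0.02,0,0,0,-0.0259;0.02,0,0,0,-0.0259;0.02,0,0,0,-0.0259;0.02,0,0,0,-0.0259;0.02,0,0,0,-0.0259;0.02,0,0,0,0;0.02,0,0,0,0")

```text
t: 6.95
tool_pos: [0.4287, -0.1726, 0.0537]
orientation: [1.935, 2.475, 0.0]
force: [0.2, -0.2, -1.9]
opening: 0.0299
gripper_force: 45.0
```

Run:
```python
from m import *
c=grab("wrist");np.savez("w2.npz",**c);t=grab("top");np.savez("t2.npz",**t)
cv2.imwrite("pics/w2.png",cv2.resize(c["image"][:,:,::-1],(768,576)))
p,R,s=st();print(p,R.round(3),np.degrees(np.arctan2(R[1,1],R[0,1])),s["force"])
a=np.radians(14.1);O=np.array([.6102,-.1131])
for f in (c,t):
    W=cloud(f); L=W.copy(); d=W[...,:2]-O
    L[...,0]=d@[np.cos(a),np.sin(a)];L[...,1]=d@[-np.sin(a),np.cos(a)]
    k=sel(L,-.06,.03,-.075,.075,.033,.042);print("cheeks local",len(k),ang(k))
    b=sel(L,-.045,-.004,-.04,.005,.012,.034);print("ball",len(b),b.mean(0), b[b[:,2]>.027].mean(0))
    w=sel(L,-.15,-.07,-.06,.03,.012,.03);print("walls",len(w),ang(w),w[:,2].max())
    bb=sel(L,-.01,.02,-.04,.04,.024,.033);print("bar",len(bb),ang(bb))
```

```text
[ 0.42868604 -0.17268859  0.05368516] [[-0.242  0.97   0.   ]
 [ 0.97   0.242 -0.   ]
 [-0.     0.    -1.   ]] 13.994685578565818 [ 1.01624062  0.12099278 -2.48986412]
cheeks local 11 (array([-47.8,  49.9]), array([1.1, 6.2]), 5.2)
ball 1067 [-0.03134585 -0.01698332  0.02130983] [-0.02938105 -0.01978321  0.02799845]
walls 1130 (array([-109.8,   -7.8]), array([75.3, 47.3]), 0.0) 0.024012814706070976
bar 0 (array([0., 0.]), array([0., 0.]), 0.0)
cheeks local 111 (array([-14.7,  -1.1]), array([119.4,  64.6]), 89.7)
ball 51 [-0.02242297 -0.01954694  0.0243215 ] [-0.02425406 -0.02014945  0.02984909]
walls 14 (array([-96.8,  11.6]), array([43.9,  5.6]), 1.6) 0.024970781430997832
bar 61 (array([ 6.3, -0.4]), array([78.9, 12.3]), 89.8)
```

View pics/w2.png

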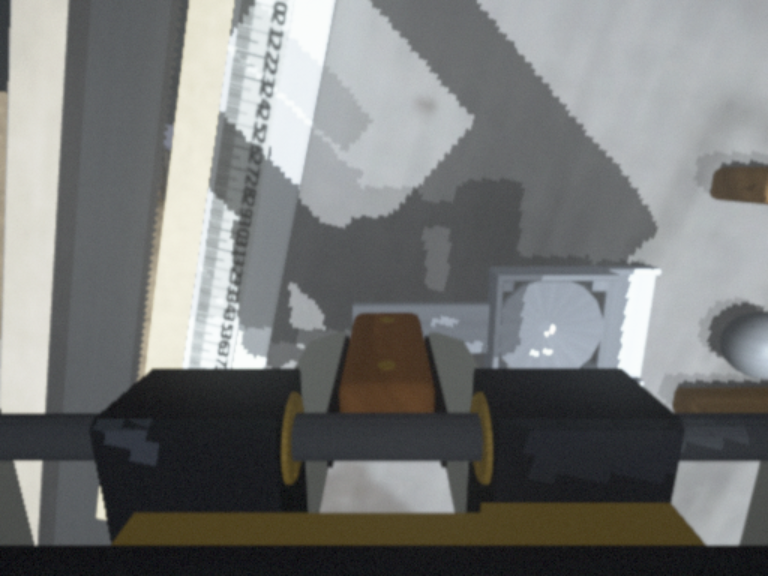

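Scaled: 0.008 m is 0.16, 0.006 m is 0.12.

Emit:
advance(motion="0.02,0,0,0.07,0;0.02,0,0.12,0,0;0.02,0,0.16,0,0;0.02,0,0.16,0,0;0.02,0,0.12,0,0;0.02,0,0.08,0,0;0.02,0,0.08,0,0;0.02,0,0.08,0,0;0.02,0,0.08,0,0;0.02,0,0.08,0,0;0.02,0,0.08,0,0;0.02,0,0.08,0,0;0.02,0,0.08,0,0;0.02,0,0.08,0,0;0.02,0,0.08,0,0;0.02,0,0,0,0")

```text
t: 8.65
tool_pos: [0.4954, -0.1563, 0.0504]
orientation: [1.932, 2.477, 0.0]
force: [-2.8, -1.2, 5.5]
opening: 0.0297
gripper_force: 45.0
```

Create lk.py:
```python
from m import *
import sys
t=grab("top");p,R,s=st()
a=np.radians(14.1);O=np.array([.6102,-.1131]);A=np.array([[np.cos(a),np.sin(a)],[-np.sin(a),np.cos(a)]])
print("tcp local",A@(p[:2]-O),p[2],np.degrees(np.arctan2(R[1,1],R[0,1])),s["force"],s["opening"])
W=cloud(t);L=W.copy();L[...,:2]=(W[...,:2]-O)@A.T
b=sel(L,-.045,-.004,-.04,.005,.014,.05);print("ball",len(b),b.mean(0),b[b[:,2]>b[:,2].max()-.006].mean(0))
u,v=[int(x) for x in proj(t,(.57,-.14,.02))]
cv2.imwrite("pics/"+sys.argv[1]+".png",cv2.resize(t["image"][v-40:v+40,u-50:u+50,::-1],(750,600),interpolation=cv2.INTER_CUBIC))
```

```bash
python3 lk.py p1
```

```text
tcp local [-0.12184481 -0.01393756] 0.050384979235472166 14.106341462791633 [-1.19380846 -1.03057456  5.0582009 ] 0.029727675695956298lk.py:7: RuntimeWarning: Mean of empty slice.
  b=sel(L,-.045,-.004,-.04,.005,.014,.05);print("ball",len(b),b.mean(0),b[b[:,2]>b[:,2].max()-.006].mean(0))
  ret = um.true_divide(
Traceback (most recent call last):
  File "lk.py", line 7, in <module>
    b=sel(L,-.045,-.004,-.04,.005,.014,.05);print("ball",len(b),b.mean(0),b[b[:,2]>b[:,2].max()-.006].mean(0))
                                                                                   ~~~~~~~~~~^^
ValueError: zero-size array to reduction operation maximum which has no identity
```

Scaled: 0.004 m is 0.08, 0.003 m is 0.06.

Emit:
advance(motion="0.02,0,0.08,0,0;0.02,0,0.08,0,0;0.02,0,0.08,0,0;0.02,0,0.08,0,0;0.02,0,0.06,0,0;0.02,0,0.04,0,0;0.02,0,0,0,0")

```text
t: 9.4
tool_pos: [0.5153, -0.1513, 0.0504]
orientation: [1.932, 2.477, -0.0]
force: [-4.7, -0.9, 6.7]
opening: 0.0299
gripper_force: 45.0
```

Create lw.py:
```python
from m import *
import sys
t=grab("wrist");p,R,s=st();np.savez(sys.argv[1]+".npz",**t)
a=np.radians(14.1);O=np.array([.6102,-.1131]);A=np.array([[np.cos(a),np.sin(a)],[-np.sin(a),np.cos(a)]])
print("tcp local",A@(p[:2]-O),p[2],np.degrees(np.arctan2(R[1,1],R[0,1])),s["force"],s["opening"])
W=cloud(t)
# ball in scoop frame (from tool pose): x along tool y, y left
f=R[:2,1];l=np.array([-f[1],f[0]]);o=p[:2]+.075*f;L=W.copy();d=W[...,:2]-o;L[...,0]=d@f;L[...,1]=d@l;L[...,2]-=p[2]-.05
m=sel(L,-.02,.025,-.02,.02,.015,.036)
from scipy.optimize import least_squares
x=np.array([0,0,.017])
for _ in range(6):
    q=m[np.abs(np.linalg.norm(m-x,axis=1)-.015)<.005]
    if len(q)<10: break
    x=least_squares(lambda x:np.linalg.norm(q-x,axis=1)-.015,x,loss="soft_l1",f_scale=.001).x
print("ball in scoop",len(m),len(q),x)
cv2.imwrite("pics/"+sys.argv[1]+".png",t["image"][:,:,::-1])
```

```bash
python3 lw.py p2
```

```text
tcp local [-0.1013206 -0.0138977] 0.050391970029889516 14.097648138782894 [-3.95536256 -1.14191653  6.60332135] 0.029550916760263616
ball in scoop 1620 1620 [-0.00044906 -0.00019356  0.01752159]
```

View pics/p2.png

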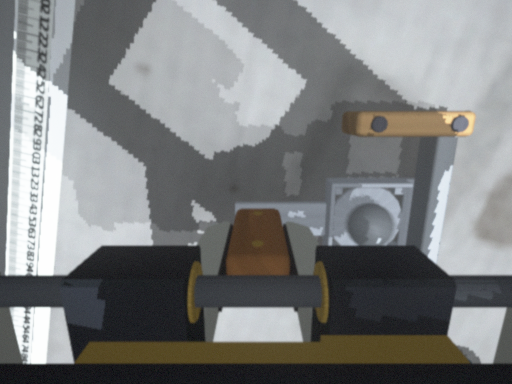

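The wrist view shows the ball at (368,222), in the middle of the dish. Next I draw the scoop back gently.

Scaled: -0.007 m is -0.14, -0.006 m is -0.12.

Emit:
advance(motion="0.02,0,0,0,0;0.02,0,0,-0.01,0;0.02,0,0,-0.01,0;0.02,0,-0.02,0,0;0.02,0,-0.04,0,0;0.02,0,-0.06,0,0;0.02,0,-0.08,0,0;0.02,0,-0.1,0,0;0.02,0,-0.12,0,0;0.02,0,-0.14,0,0;0.02,0,-0.14,0,0;0.02,0,-0.14,0,0;0.02,0,-0.14,0,0;0.02,0,-0.14,0,0;0.02,0,-0.14,0,0;0.02,0,-0.14,0,0;0.02,0,-0.14,0,0;0.02,0,-0.1,0,0;0.02,0,-0.06,0,0;0.02,0,-0.03,0,0")

```text
t: 11.45
tool_pos: [0.4309, -0.1723, 0.0512]
orientation: [1.932, 2.477, 0.0]
force: [-0.3, -0.8, -3.5]
opening: 0.0299
gripper_force: 45.0
```

Emit:
advance(motion="0.02,0,0,0,0;0.02,0,0,0,0;0.02,0,0,0,0;0.02,0,0,0,0")

```text
t: 11.85
tool_pos: [0.4313, -0.1722, 0.0511]
orientation: [1.932, 2.477, 0.0]
force: [0.1, 0.5, -3.5]
opening: 0.0298
gripper_force: 45.0
```

```bash
python3 lw.py p3
```

```text
tcp local [-0.18792996 -0.01370538] 0.051125559399484745 14.105190073954585 [-0.32454136  0.48752657 -3.22159339] 0.029930693933201597
ball in scoop 1643 1643 [-0.00181125  0.0001446   0.01753576]
```

Ball is centred. Lift 12 cm with soft ramps.

Scaled: -0.01 m is -0.2, -0.009 m is -0.18.

Emit:
advance(motion="0.02,0,0,-0.02,0;0.02,0,0,-0.06,0;0.02,0,0,-0.1,0;0.02,0,0,-0.14,0;0.02,0,0,-0.18,0;0.02,0,0,-0.2,0;0.02,0,0,-0.2,0;0.02,0,0,-0.2,0;0.02,0,0,-0.2,0;0.02,0,0,-0.2,0;0.02,0,0,-0.2,0;0.02,0,0,-0.2,0;0.02,0,0,-0.18,0;0.02,0,0,-0.14,0;0.02,0,0,-0.1,0;0.02,0,0,-0.06,0;0.02,0,0,-0.02,0;0.02,0,0,0,0;0.02,0,0,0,0;0.02,0,0,0,0")

```text
t: 13.9
tool_pos: [0.4309, -0.1721, 0.1707]
orientation: [-1.932, -2.477, 0.0]
force: [0.0, -0.5, -2.9]
opening: 0.0297
gripper_force: 45.0
```

```bash
python3 lw.py p4
```

```text
tcp local [-0.18823335 -0.01360516] 0.17080736702020907 14.09572457481524 [ 0.3188282  0.5556854 -3.1985644] 0.029912134313447053
ball in scoop 1637 1637 [-0.00178749  0.00020092  0.01744533]
```

Scaled: -0.05 rad / 3.1416 = -0.0159.

Emit:
advance(motion="0.02,0,0,0,-0.0032;0.02,0,0,0,-0.0064;0.02,0,0,0,-0.0095;0.02,0,0,0,-0.0127;0.02,0,0,0,-0.0159;0.02,0,0,0,-0.0159;0.02,0,0,0,-0.0159;0.02,0,0,0,-0.0159;0.02,0,0,0,-0.0159;0.02,0,0,0,-0.0159;0.02,0,0,0,-0.0159;0.02,0,0,0,-0.0159;0.02,0,0,0,-0.0159;0.02,0,0,0,-0.0159;0.02,0,0,0,-0.0159;0.02,0,0,0,-0.0159;0.02,0,0,0,-0.0159;0.02,0,0,0,-0.0159;0.02,0,0,0,-0.0159;0.02,0,0,0,-0.0159")

```text
t: 15.95
tool_pos: [0.4312, -0.1723, 0.1712]
orientation: [0.657, 3.072, -0.0]
force: [-0.2, -0.6, -3.8]
opening: 0.0296
gripper_force: 45.0
```

Emit:
advance(motion="0.02,0,0,0,-0.0159;0.02,0,0,0,-0.0159;0.02,0,0,0,-0.0159;0.02,0,0,0,-0.0159;0.02,0,0,0,-0.0159;0.02,0,0,0,-0.0159;0.02,0,0,0,-0.0159;0.02,0,0,0,-0.0159;0.02,0,0,0,-0.0159;0.02,0,0,0,-0.0159;0.02,0,0,0,-0.0159;0.02,0,0,0,-0.0127;0.02,0,0,0,-0.0095;0.02,0,0,0,-0.0095;0.02,0,0,0,-0.0064;0.02,0,0,0,0;0.02,0,0,0,0;0.02,0,0,0,0;0.02,0,0,0,0;0.02,0,0,0,0")

```text
t: 17.95
tool_pos: [0.4311, -0.1723, 0.1711]
orientation: [0.384, -3.118, 0.0]
force: [-0.1, 0.4, -3.0]
opening: 0.0294
gripper_force: 45.0
```

Emit:
advance(motion="0.02,0,0,0,0;0.02,0,0,0,0;0.02,0,0,0,0;0.02,0,0,0,0;0.02,0,0,0,0;0.02,0,0,0,0;0.02,0,0,0,0;0.02,0,0,0,0;0.02,0,0,0,0;0.02,0,0,0,0")

```text
t: 18.95
tool_pos: [0.4311, -0.1723, 0.1712]
orientation: [-0.384, 3.118, -0.0]
force: [0.3, 0.0, -3.3]
opening: 0.0296
gripper_force: 45.0
```

```bash
python3 lw.py p5; python3 -c "
from h import *
c=grab('scene');cv2.imwrite('pics/s5.png',cv2.resize(c['image'][:,:,::-1],(768,576)))"
```

```text
tcp local [-0.18808321 -0.01373583] 0.17113027729903724 104.04957001713296 [ 0.46734397  0.09154627 -3.04098701] 0.029430654945470626
ball in scoop 1644 1644 [-1.12086750e-04  2.58922113e-05  1.76617351e-02]
```

View pics/s5.png

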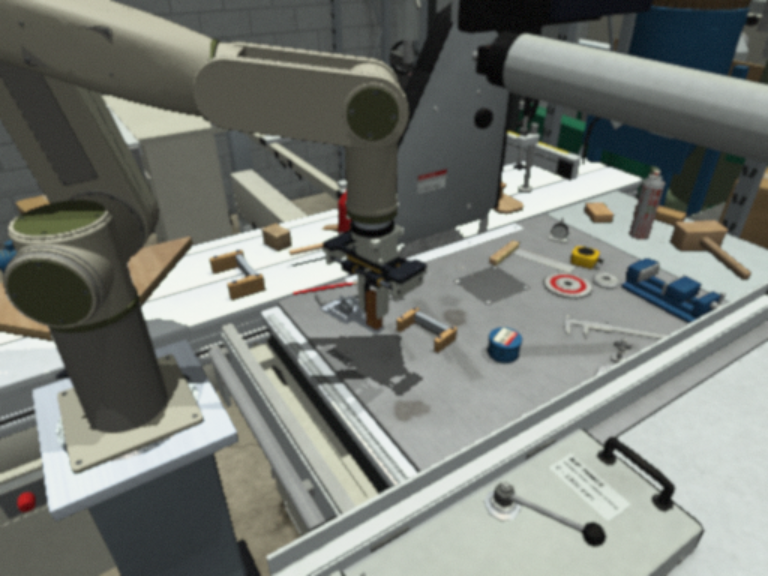

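The scoop is held up and points left, with its grip at (373,305). The ball is within 1 mm of the dish's centre, and the tin at (505,345) hasn't moved. I'm handing in.

```bash
python3 -c "
from plant import robot
print(robot.close_job())"
```

```text
the job is handed in; nothing more can be done
None
```

The job is handed in; the judge's verdict wasn't shown. The scoop is held about 12 cm up, turned a quarter turn left towards the dial gauge, with the ball within 1 mm of the dish's centre; the tin looks unmoved, while the gauge was hidden behind the gripper in the last picture.

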